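# Third hand at the ribbon jig

## Robot

A 7-joint arm with a two-finger parallel gripper is mounted at the origin on a cart in front of the work surface, level with it; the furniture and walls round the work are solid. World frame = base frame: x ahead of the robot, y to its left, z up, the work surface at z = 0. Lengths are in m, angles in rad, forces in N, time in s.
With the tool pointing down it reaches from about 0.35 to 0.9 m from the base axis. Payload 8.1 kg.
Tool frame: the origin (TCP) lies on the centre line of the jaws, within the pads' length; the fingertips stand 19 mm ahead of it and the grasp point (between the pads) is the TCP; z points along the fingers, y is the direction in which the jaws open and shut (so a half turn about z gives the same grasp; the last joint's range is limited). The gripper opens to 92 mm and grips with 3 to 60 N. Pads are 19 mm wide; open, the fingers measure 130 mm over their backs; the gripper's body (75 mm by 190 mm) begins 47 mm behind the grasp point.
Start: joints at [1.246, 0.434, 0.025, 1.573, -0.012, 1.134, -0.075], TCP at [0.137, -0.61, 0.246] pointing down, gripper open.
Joint ranges: [-2.62, 2.62], [-0.44, 2.09], [-1.27, 1.32], [0.08, 2.57], [-1.32, 4.46], [0.12, 2], [-2.74, 2.74]. Speed limits (rad/s): [2.22, 2.22, 3.01, 3.01, 3.14, 3.14, 3.14].

## Interface

Orientations are given as a rotation vector (axis times angle).
In Python, from cell import monitor, imaging, workorder, outline_of gives the robot as it stands.
- The arm moves only by the tool move_arm, never from a script. Its argument "series" is a list of rows, each a list of 6 numbers: the shift along the world's x, y, z in cm, then the turn, a rotation vector about the world's x, y, z in degrees. A call has 1 to 8 rows; each row shifts and turns the commanded pose from where the row before left it; what a row does not reach is not made up. A row lasts 1/10 s, in which the tool goes at most 50 mm and 8.59 degrees, less where a joint would pass 70% of its speed; a pose out of reach is approached as far as the arm can. A call with a gripper value outside its range is refused whole. "grip" is the opening, from 0 (shut) to 1 (fully open), set as the call begins (left out, the last holds). The fingers move at their own pace and stop on an object; "force" is the grip in N (left out, the last holds). Time passes only in rows, so rows that do not move let the fingers close. It gives the time, the measured TCP pose, the force and the opening at its end, in the units of the state.
- monitor.observe(): the state, without advancing time (a new reading comes with each control period).
- imaging.get_image(name): name is "scene" or "top"; returns a dict with "color" (480x640x3 uint8, red, green, blue), "fx", "fy", "cx", "cy" (pixels), "rvec" (rotation vector, rad) and "tvec" (3), from world to camera coordinates, as OpenCV has them. Camera axes: x right, y down, z forward; pixel columns grow to the right and rows downward; lengths in m; the calibration is good to about 2 mm. A picture is of the moment at which its call begins. There is no depth.
- workorder.sign_off(): hands the job in, once; it reports no verdict.
Trained networks look in the newest picture that a camera, given by its name, has taken for a name from the list of things; names that differ only in an ending like _2 or _b are one class to them, and where a whole thing is asked for, a point or a joint stands for the part that bears it (a point fixed in the world has none). Each returns a list of dicts, best first, with "p" (0 to 1); they miss things now and then, are a little off and sometimes report something else, mostly with a low value. They report only what shows in the picture. A call takes as long as a camera call. They do not tell look-alikes from the thing itself.
- outline_of(camera, thing): "mask" (480x640 bool, what is visible of it) and "rect" ([left, top, width, height] in pixels, round what is visible of it).
The state is a dict: "clock": time; "joints": joint angles; "dq": joint speeds; "joint_efforts": joint torques, N m; "position": TCP position; "ee_rot": TCP orientation; "force": force on the tool from outside, world axes, zero at the start; "ft_torque": the same for the moment, N m; "width": opening from 0.0 (shut) to 1.0 (fully open).
Only numpy, scipy, OpenCV 4.12 (cv2) and the standard library are available. Lean on these libraries where they do the work, as an engineer would, in place of code of your own. Each camera call takes 0.05 s, during which the arm holds its last target. There are 200 camera calls.

## Task

Lift the lime-and-pink chocolate box over into the ribbon jig: set it down upright on the two cork rails between the low side guides, lengthways and just clear of the blue sprung fence. Then push it squarely and gently along the rails against the fence until the black pointer stands in the middle of the green field (about 9 N; never into the fence's hard stop), and finish while still holding it there steadily, so that I can tie the ribbon. Leave the red-orange box, the dark gift sleeve with the teal edge and the small hand stamp where they are.

Things in the scene. Friction and masses are not known exactly. Their poses are not given: they have to be found in the camera images.
- lime_box_center (a point): centre (half-way up) of the loose chocolate box with a lime-green, yellow and pink print, about 0.15 kg. The box is 55 mm along its x, 86 mm along its y and 88 mm high (z up); it stands upright on the worktop. Grasp it across its 55 mm, from above. Tall coffee grinders stand to its left (world y > 0.33, x > 0.40) and right of the jig (y < -0.22, x > 0.40): keep clear of both.
- ribbon_jig: ribbon jig, fixed to the worktop: light wooden base, 140 mm along its x, y from -150 to +75 mm, 12 mm thick; origin on its underside, z up. The box is set in with its 86 mm length along the jig's y, centred on x = 0, and is pushed towards -y, where the sprung fence is. Behind the fence an aluminium block, 62 mm high, and spring housings.
- rail_place (a point): point on top of the cork rails, between the guides, at jig x = 0, y = +22 mm, z = 18 mm (axes as the jig's): a good place for the middle of the box's underside when set down, 24 mm clear of the fence. The rails run along y at x = -17 and +17 mm up to y = +72 mm. A seated box has its centre at jig z = 62 mm.
- guide_mid (a point): point midway between the two aluminium side guides, at their top edge (jig x = 0, y = +18 mm, z = 28 mm). The guides leave a 71 mm gap from jig y = +6 to +30 mm and flare out wider from there to y = +63 mm.
- green_field (a point): middle of the 16 mm long green field on the white scale on the jig's base, at jig x = -64, y = -70 mm. The fence's black pointer runs over it; in green means 12 to 28 mm of fence travel; a red field lies beyond.
- fence (a joint): travel of the sprung fence in m: 0 at rest, grows as it is pushed along the jig's -y, hard stop at 0.040. The spring takes 450 N/m, with no preload: 9 N at 0.020, the middle of the green field; green is 0.012 to 0.028. It springs back when released.
- fence_face (a point): middle of the fence's grey felt face, 74 mm wide, upper edge 73 mm above the worktop. It faces the jig's +y and moves with the fence; at rest it is at jig y = -45 mm, so the seated box touches it when the box's centre is at jig y = -2 mm and stands mid-green at -22 mm.
- red_box_center (a point): centre of the red-orange chocolate box, 60 mm along its x, 106 mm along its y, 86 mm high: a loose bystander, leave alone
- gift_teal: slim dark gift sleeve with a teal edge, standing on edge, 22 x 155 x 95 mm, origin at the middle of its underside: a loose bystander, leave alone
- seal_stamp: small rubber stamp with a black knob handle, 30 x 30 x 60 mm, origin at the middle of its underside: a loose bystander, leave alone
There are look-alikes about, which are no part of the job. Leave any purple look-alike of the part that bears lime_box_center alone.

How it is judged:
On the way:
1. the lime box stands on the rails between the guides, the fence not yet pushed in (z of lime_box_center in the frame of ribbon_jig between 0.057 and 0.067 m and x of lime_box_center in the frame of ribbon_jig between -0.011 and 0.011 m and angle between lime_box_center's own z axis and vertical below 0.08 rad and angle between the y axis of lime_box_center and the y axis of ribbon_jig, either way round below 0.15 rad and value of joint fence below 0.008 m and y of lime_box_center in the frame of ribbon_jig below 0.045 m), for 0.2 s.
At the end, for the whole second after the job is handed in: For the last second the lime box sits on the rails (centre 57-67 mm up, tilt < 0.08 rad), within 11 mm of the middle line, square within 0.15 rad, held by the fingers, pressing the fence with 4-14 N; the fence is still (< 10 mm/s) at 12-28 mm of travel (green) (z of lime_box_center in the frame of ribbon_jig between 0.057 and 0.067 m and x of lime_box_center in the frame of ribbon_jig between -0.011 and 0.011 m and angle between lime_box_center's own z axis and vertical below 0.08 rad and angle between the y axis of lime_box_center and the y axis of ribbon_jig, either way round below 0.15 rad and value of joint fence between 0.012 and 0.028 m and velocity of joint fence between -0.01 and 0.01 m/s and contact force between lime_box and fence between 4 and 14 N and contact force between the fingers and lime_box above 1 N); the arm keeps its last pose, push and grip.
It fails at once if the fence is driven to its hard stop (over 37 mm) (value of joint fence above 0.037 m).
It fails at once if the red-orange box, the gift sleeve or the small hand stamp are moved more than 20 mm (distance of any of red_box_center, gift_teal, seal_stamp from where it was at the start of the episode above 0.02 m).
It also fails if it takes over 48 s, if anything falls off the work surface, if the arm or the gripper's body presses on something with over 40 N, if the wrist force passes 120 N, or if a joint passes its speed limit or range.

## Working session

There is one attempt and no reset: what is moved stays moved. The work goes in short steps, Python scripts to look and compute and a tool call to move; the robot and the scene stay as the last step left them, time stands still between calls to the robot, and variables do not carry over. Pictures are saved under pics/ and viewed, about 8 in all and at most 12, crops included, and the job is handed in when it is done.

Besides the shell and the picture viewer there is one more tool, called after "Call:" as name([rows], argument=value, ...), one row to a line, values as JSON. move_arm: Moves the arm, as the interface text tells. Its arguments: {"type":"object","properties":{"series":{"type":"array"},"grip":{"type":"number"},"force":{"type":"number"}},"required":["series"]}

```bash
mkdir -p pics; ls; python3 - <<'E'
from cell import monitor, imaging, workorder, outline_of
import cv2,numpy as np
s=monitor.observe(); print({k:np.round(v,3) for k,v in s.items()})
for n in("scene","top"):
    d=imaging.get_image(n); cv2.imwrite(f"pics/{n}0.png",d["color"][:,:,::-1])
    print(n,d["fx"],d["fy"],d["cx"],d["cy"],d["rvec"],d["tvec"])
    for t in("lime_box_center","ribbon_jig","red_box_center","gift_teal","seal_stamp","fence"):
        print(t,[(round(o["p"],2),o["rect"]) for o in outline_of(n,t)])
E
```

```text
pics
{'clock': np.float64(0.0), 'joints': array([ 1.246,  0.435,  0.025,  1.574, -0.012,  1.134, -0.075]), 'dq': array([ 0.001, -0.002,  0.   ,  0.   ,  0.   ,  0.001,  0.001]), 'joint_efforts': array([-2.0000e-03, -6.6786e+01,  9.8400e-01, -3.1446e+01, -6.0000e-02,
        4.3000e-02,  0.0000e+00]), 'position': array([ 0.137, -0.609,  0.245]), 'ee_rot': array([-3.121, -0.347,  0.   ]), 'force': array([0.13 , 0.448, 0.656]), 'ft_torque': array([-0.013, -0.023, -0.061]), 'width': np.float64(1.0)}
scene 534.9043611614426 534.9043611614426 324.43859235985343 246.71748085704493 [ 0.70731849 -2.61332998  1.10319685] [0.44735986 0.27122646 0.85187235]
lime_box_center [(0.78, [219.4, 238.5, 53.1, 59.0]), (0.76, [190.3, 288.9, 57.5, 70.9]), (0.21, [345.7, 220.9, 42.3, 47.7])]
ribbon_jig [(0.57, [292.7, 211.0, 122.9, 99.4])]
red_box_center [(0.67, [261.7, 332.9, 66.1, 91.8])]
gift_teal [(0.63, [158.1, 212.7, 69.5, 85.1])]
seal_stamp [(0.68, [435.7, 209.7, 18.8, 25.0])]
fence [(0.78, [342.3, 226.4, 45.6, 42.6])]
top 494.18822152562905 494.18822152562905 322.3087239473908 249.64188202960582 [ 2.15130519 -2.12048354  0.19889474] [-0.08325952  0.55837031  1.2244076 ]
lime_box_center [(0.88, [253.7, 190.1, 38.8, 38.3]), (0.7, [199.7, 206.5, 40.1, 34.4]), (0.55, [234.5, 159.8, 59.6, 18.6])]
ribbon_jig [(0.57, [284.3, 238.2, 94.4, 66.1])]
red_box_center []
gift_teal [(0.6, [233.0, 161.2, 62.5, 20.3])]
seal_stamp [(0.45, [283.9, 237.9, 95.5, 66.2])]
fence [(0.56, [330.2, 256.8, 25.4, 29.6])]
```

View pics/scene0.png

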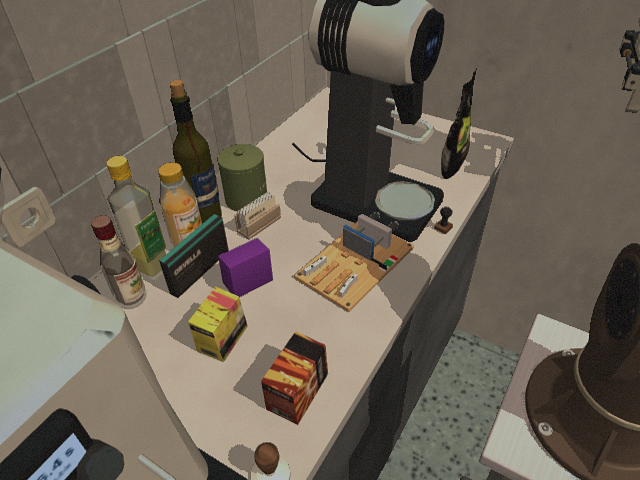

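View pics/top0.png

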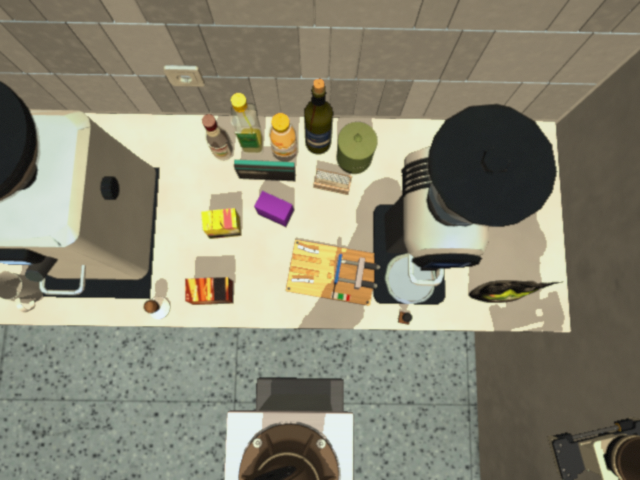

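The scene view shows the lime-yellow box at (218,322), its purple look-alike at (246,267) and the red box at (295,377). The jig is at (350,260) and the stamp at (445,220). In the top view, lime is at (221,221), purple at (274,208), red at (209,290) and the jig at (330,270). I choose the lime-yellow one and check it in a close crop.

```bash
python3 - <<'E'
import cv2,numpy as np
s=cv2.imread("pics/scene0.png");t=cv2.imread("pics/top0.png")
def c(im,x,y,w,h,k): return cv2.resize(im[y:y+h,x:x+w],(w*k,h*k),interpolation=cv2.INTER_CUBIC)
# jig scene (280,200,140,120)x4 ; jig top (280,230,105,80)x4..., lime top, lime scene
A=np.zeros((600,800,3),np.uint8)
def put(i,x,y): A[y:y+i.shape[0],x:x+i.shape[1]]=i
put(c(s,285,205,135,110,3),0,0)      # 405x330
put(c(t,280,230,100,80,3+1)[:330,:395],405,0)
put(c(s,180,280,80,67+15,3),0,335)
put(c(t,190,195,60,55,4),405,335)
cv2.imwrite("pics/crop1.png",A)
E
```

```text
(no output)
```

View pics/crop1.png

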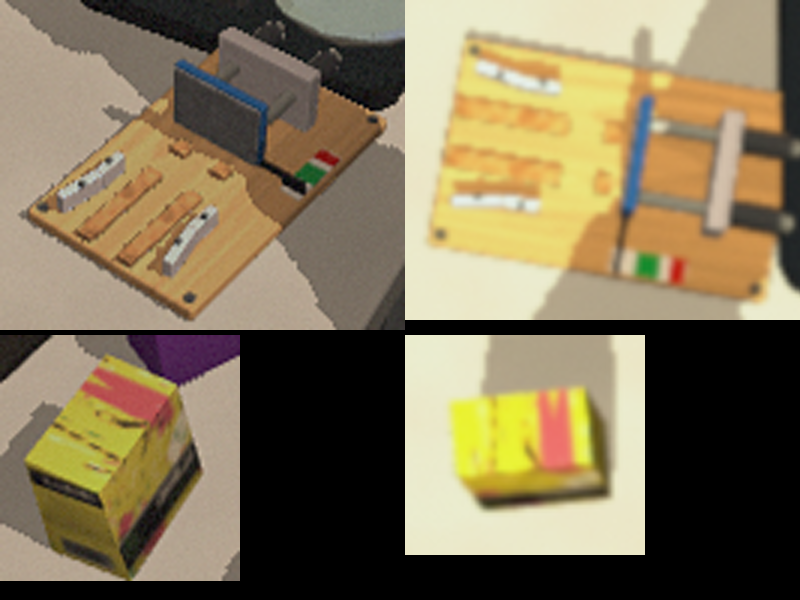

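The crop confirms the lime-yellow box with its pink band. The jig's corners are clear, with the fence on the world −y side and the pointer nearest the robot. Next I fit both poses from the corners in both views.

```bash
cat > h.py <<'E'
import numpy as np,cv2
from scipy.optimize import least_squares
from cell import monitor, imaging, workorder, outline_of
class Cam:
    def __init__(s,n):
        d=imaging.get_image(n); s.im=d["color"]; s.K=np.array([[d["fx"],0,d["cx"]],[0,d["fy"],d["cy"]],[0,0,1]]); s.r=np.array(d["rvec"],float); s.t=np.array(d["tvec"],float)
    def P(s,p): return cv2.projectPoints(np.array(p,float).reshape(-1,3),s.r,s.t,s.K,None)[0][:,0]
    def ray(s,uv,z):
        R=cv2.Rodrigues(s.r)[0]; o=-R.T@s.t; d=R.T@np.linalg.inv(s.K)@np.array([*uv,1]); return o+d*(z-o[2])/d[2]
def W(q,p):
    p=np.array(p,float); c,s=np.cos(q[2]),np.sin(q[2])
    return np.c_[q[0]+c*p[:,0]-s*p[:,1],q[1]+s*p[:,0]+c*p[:,1],p[:,2]]
def fit(obs,q0):
    f=lambda q:np.concatenate([(cam.P(W(q,p))-np.array(uv)).ravel() for cam,p,uv in obs])
    r=least_squares(f,q0,loss="soft_l1"); return r.x,f(r.x).reshape(-1,2)
E
python3 - <<'E'
from h import *
S,T=Cam("scene"),Cam("top")
z=.012
J=[(.07,.075,z),(-.07,.075,z),(-.07,-.15,z),(.07,-.15,z)]
q,r=fit([(T,J,[(295,238.75),(286.25,290.75),(370,305),(374.25,253)]),(S,J[:3],[(294,276),(348.3,311),(413.3,245.7)])],[.4,0,0])
print("jig",q.round(4),np.degrees(q[2]),r.round(1).tolist())
for n,p in dict(place=(0,.022,.018),green=(0,-.022,.018)).items(): print(n,W(q,[p]))
a,b,h=.0275,.043,.088
L=[(a,b,h),(a,-b,h),(-a,-b,h),(-a,b,h),(-a,b,0),(-a,-b,0)]
for nm,o in (("both",3),("T",1),("S",2)):
    ob=[(T,L,[(201,211.75),(235,208.25),(240,228),(204.25,232.5),(208.75,238.25),(241.25,235.5)]),
     (S,L+[(a,b,0)],[(188.7,322.7),(215.7,286.7),(239.3,295.7),(214.3,332.7),(223.3,361.7),(247.3,324.3),(197.3,351)])]
    ob=ob if o==3 else [ob[o-1]]
    ql,r=fit(ob,[.5,.2,0]); print("lime",nm,ql.round(4),np.degrees(ql[2]),r.round(1).tolist())
for n,uv,zz in (("purple",(274,203),.088),("red",(209,290),.086),("bottlebase",(222,155),0),("teal",(265,162),.095)): print(n,T.ray(uv,zz).round(3))
E
```

```text
jig [ 0.5125 -0.0631 -0.151 ] -8.651231680664045 [[-1.2, 0.5], [-1.7, 0.3], [-0.4, 0.3], [3.1, 0.0], [-1.4, -0.2], [0.2, -0.9], [0.3, -0.9]]
place [[ 0.51582296 -0.04133908  0.018     ]]
green [[ 0.5092045  -0.08483846  0.018     ]]
lime both [0.6246 0.1861 0.1285] 7.363404162852295 [[0.1, -0.5], [0.2, -0.7], [-2.9, 0.7], [-1.5, -0.1], [1.4, 1.0], [0.9, 0.2], [-1.5, -1.1], [-1.1, -0.8], [2.4, -0.7], [1.3, -0.8], [0.1, 0.8], [0.1, 1.8], [-0.6, 1.4]]
lime T [0.6248 0.186  0.1366] 7.828823061616183 [[0.1, -0.4], [0.2, -0.9], [-2.8, 0.4], [-1.3, -0.0], [1.5, 1.0], [1.1, -0.0]]
lime S [0.6244 0.1861 0.1222] 7.000249501721073 [[-1.5, -1.2], [-0.9, -0.8], [2.6, -0.6], [1.2, -0.7], [-0.0, 0.9], [0.3, 2.0], [-0.6, 1.3]]
purple [0.671 0.049 0.088]
red [0.448 0.202 0.086]
bottlebase [0.829 0.205 0.   ]
teal [0.777 0.075 0.095]
```

Lime is at (0.6246, 0.186), yaw +7.4°, and the jig is at (0.5125, −0.063), yaw −8.7°. Both match the given sizes and are within reach. The jaw direction now is −77°, so I need +84.7°. I swing in at a short radius to stay clear of the right grinder.

Call:
move_arm([
  [1.3,4,0,0,0,4],
  [1.3,4,0,0,0,4],
  [1.3,4,0,0,0,4],
  [1.3,4,0,0,0,4],
  [1.3,4,0,0,0,4],
  [1.3,4,0,0,0,4],
  [1.3,4,0,0,0,4],
  [1.3,4,0,0,0,4],
], grip=1, force=15)

```text
clock: 1.6
position: [0.2417, -0.2882, 0.246]
ee_rot: [2.903, 1.198, 0.0]
force: [0.9, 1.0, -0.6]
width: 1.0
```

Call:
move_arm([
  [2,3.3,0,0,0,5],
  [2,3.3,0,0,0,5],
  [2,3.3,0,0,0,5],
  [2,3.3,0,0,0,5],
  [2,3.3,0,0,0,5],
  [2,3.3,0,0,0,5],
])

```text
clock: 2.2
position: [0.3621, -0.0903, 0.2461]
ee_rot: [2.493, 1.91, 0.001]
force: [1.2, -1.5, 0.6]
width: 0.999
```

Call:
move_arm([
  [3.3,3.45,0,0,0,2.8],
  [3.3,3.45,0,0,0,2.8],
  [3.3,3.45,0,0,0,2.8],
  [3.3,3.45,0,0,0,2.8],
  [3.3,3.45,-1,0,0,2.8],
  [3.3,3.45,-2,0,0,2.8],
  [3.3,3.45,-2,0,0,2.8],
  [3.3,3.45,-2,0,0,2.8],
])

```text
clock: 3.0
position: [0.6235, 0.182, 0.1768]
ee_rot: [2.078, 2.356, -0.0]
force: [1.0, -0.4, 1.9]
width: 1.001
```

```bash
python3 - <<'E'
from h import *
s=monitor.observe();print(s["position"],s["ee_rot"],s["joints"].round(2) if hasattr(s["joints"],"round") else s["joints"])
r=s["ee_rot"];print("jaw deg",np.degrees(2*np.arctan2(r[1],r[0]))-90)
S=Cam("scene");T=Cam("top")
A=np.zeros((400,800,3),np.uint8)
A[:,:400]=cv2.resize(S.im[260:400,150:290],(400,400),interpolation=2); A[:,400:]=cv2.resize(T.im[150:270,160:280],(400,400),interpolation=2)
cv2.imwrite("pics/a1.png",A[:,:,::-1])
E
```

```text
[0.62348955 0.18202898 0.17679043] [ 2.07762367e+00  2.35580300e+00 -1.14417598e-04] [ 0.05  0.62 -0.66  1.55  0.41  1.11 -0.58]
jaw deg 7.180736367927977
```

View pics/a1.png

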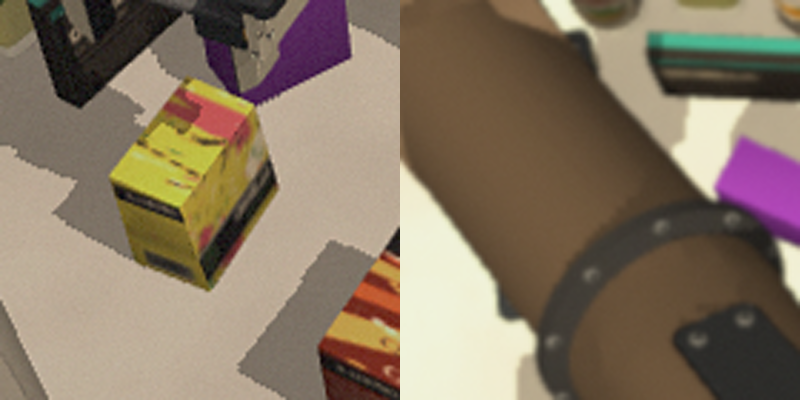

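The gripper hangs over the lime box (scene crop, box top at (185,140)) with nothing in the way. I centre it and descend.

Call:
move_arm([
  [0.1,0.4,-1,0,0,0.2],
  [0,0,-2,0,0,0],
  [0,0,-2,0,0,0],
  [0,0,-2,0,0,0],
  [0,0,-2,0,0,0],
  [0,0,-1.7,0,0,0],
  [0,0,-1,0,0,0],
  [0,0,0,0,0,0],
])

```text
clock: 3.9
position: [0.6224, 0.1839, 0.0597]
ee_rot: [-2.076, -2.358, 0.003]
force: [0.2, -0.5, 0.2]
width: 1.001
```

Call:
move_arm([
  [0,0,0,0,0,0],
  [0,0,0,0,0,0],
  [0,0,0,0,0,0],
  [0,0,0,0,0,0],
  [0,0,0,0,0,0],
  [0,0,0,0,0,0],
  [0,0,0,0,0,0],
  [0,0,0,0,0,0],
], grip=0, force=25)

```text
clock: 4.7
position: [0.6237, 0.185, 0.0612]
ee_rot: [2.075, 2.358, 0.002]
force: [1.3, 0.5, 2.9]
width: 0.551
```

Call:
move_arm([
  [0,0,1,0,0,0],
  [0,0,1.5,0,0,0],
  [0,0,2,0,0,0],
  [0,0,2,0,0,0],
  [0,0,2.5,0,0,0],
  [0,0,2,0,0,0],
  [0,0,1,0,0,0],
  [0,0,0,0,0,0],
])

```text
clock: 5.5
position: [0.6236, 0.1852, 0.1828]
ee_rot: [2.074, 2.357, 0.004]
force: [0.2, 0.7, -2.1]
width: 0.556
```

```bash
python3 - <<'E'
from h import *
s=monitor.observe();print(s["position"],s["ee_rot"],s["force"],s["width"],s["joints"])
S=Cam("scene")
cv2.imwrite("pics/a2.png",cv2.resize(S.im[160:400,130:390],(780,720)[:1]+(600,) if 0 else (650,600),interpolation=2)[:,:,::-1])
E
```

```text
[0.62359014 0.18523373 0.18279468] [2.07447606 2.35747195 0.00368288] [ 0.19245591  0.72568799 -2.06279864] 0.5564269976506737 [ 0.04442578  0.61871544 -0.66014507  1.54315258  0.40727494  1.11774994
 -0.57757541]
```

View pics/a2.png

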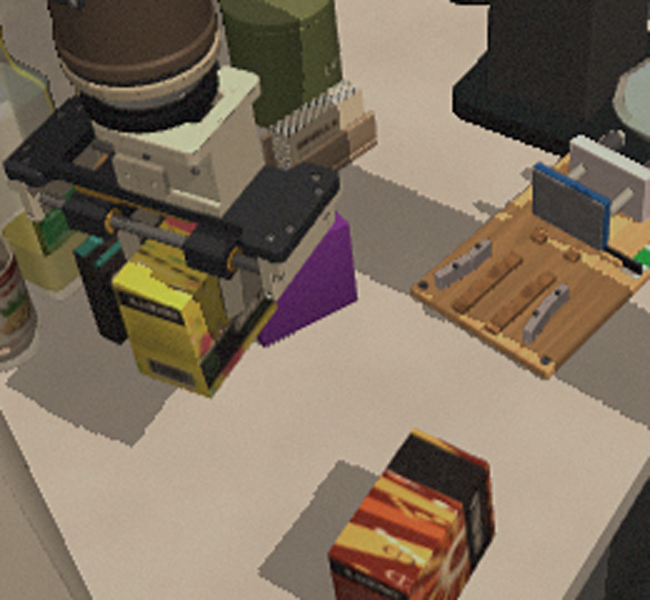

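The box is lifted and hangs upright in the jaws (crop (195,310)), and the red box and sleeve haven't moved. Next I carry it to above rail_place.

Call:
move_arm([
  [-1.35,-2.8,0,0,0,-2],
  [-1.35,-2.8,0,0,0,-2],
  [-1.35,-2.8,0,0,0,-2],
  [-1.35,-2.8,0,0,0,-2],
  [-1.35,-2.8,0,0,0,-2],
  [-1.35,-2.8,0,0,0,-2],
  [-1.35,-2.8,0,0,0,-2],
  [-1.35,-2.8,0,0,0,-2],
])

```text
clock: 6.35
position: [0.5135, -0.0405, 0.1796]
ee_rot: [-2.384, -2.044, 0.003]
force: [0.1, -0.4, -0.5]
width: 0.554
```

Call:
move_arm([
  [0,0,-2,0,0,0],
  [0,0,-2,0,0,0],
  [0,0,-1.5,0,0,0],
  [0,0,0,0,0,0],
])

```text
clock: 6.75
position: [0.5128, -0.0396, 0.1231]
ee_rot: [-2.381, -2.044, 0.006]
force: [0.4, 0.2, -1.2]
width: 0.556
```

```bash
python3 - <<'E'
from h import *
s=monitor.observe();r=s["ee_rot"];p=s["position"];print(p,r,s["force"],s["width"],s["joints"])
y=2*np.arctan2(r[1],r[0])-np.pi/2;print(np.degrees(y))
S=Cam("scene");T=Cam("top")
im=np.ascontiguousarray(cv2.resize(S.im[195:325,270:430],(800,650),interpolation=2)[:600])
# overlay: box at TCP (cyan), jig outline (magenta)
def dr(P,c):
    for a,b in zip(P,P[1:]): cv2.line(im,*[tuple(int(v) for v in (q+.5-[270,195])*5) for q in (a,b)],c,1)
q=[p[0],p[1],y]; a,b=.0275,.043
for z in (p[2]-.060,p[2]+.028): dr(S.P(W(q,[(a,b,z),(a,-b,z),(-a,-b,z),(-a,b,z),(a,b,z)])),(0,255,255))
g=[.5125,-.0631,-.151];z=.012
dr(S.P(W(g,[(.07,.075,z),(.07,-.15,z),(-.07,-.15,z),(-.07,.075,z),(.07,.075,z)])),(255,0,255))
dr(S.P(W(g,[(.037,-.045,.073),(-.037,-.045,.073),(-.037,-.045,.025)])),(255,0,255))
dr(S.P(W(g,[(0,.072,.018),(0,-.04,.018)])),(255,0,255))
cv2.imwrite("pics/a3.png",im[:,:,::-1])
E
```

```text
[ 0.51279939 -0.03957368  0.12310342] [-2.38059354 -2.04413409  0.00623317] [ 0.43554531  0.17117226 -1.22848909] 0.5555322127917148 [ 0.42181592  0.47688857 -0.59936859  1.94131984  0.35552838  0.83485653
 -0.52123352]
-368.69688754151287
```

View pics/a3.png

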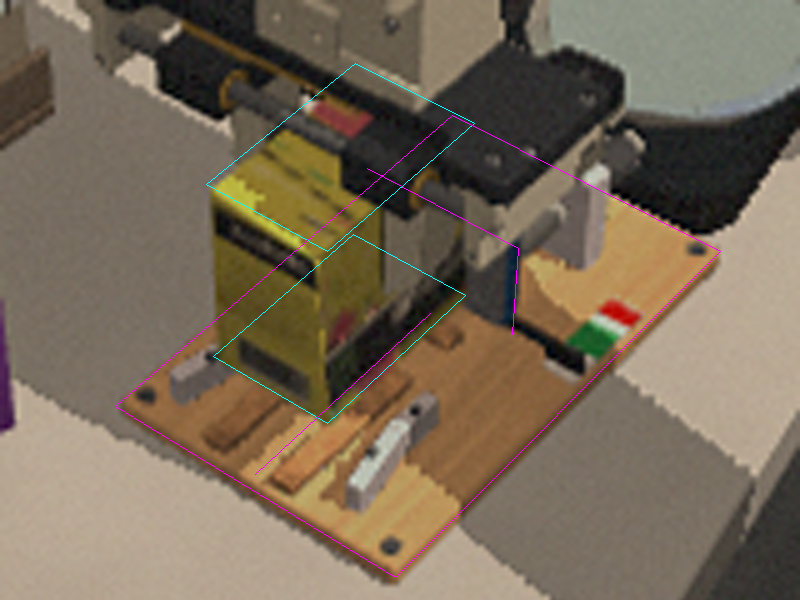

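The overlay of the jig outline matches the picture, with the base corner at (397,575) and the fence edge at (515,290). The held box sits within a few mm of the TCP model. It needs about +3 mm in jig x. I correct that and descend to the rails at TCP z ≈ 0.078, slowly at the end.

Call:
move_arm([
  [0.3,0,-1,0,0,0],
  [0,0,-1,0,0,0],
  [0,0,-1,0,0,0],
  [0,0,-0.5,0,0,0],
  [0,0,-0.3,0,0,0],
  [0,0,-0.2,0,0,0],
  [0,0,0,0,0,0],
  [0,0,0,0,0,0],
])

```text
clock: 7.65
position: [0.5183, -0.0392, 0.086]
ee_rot: [2.383, 2.046, 0.0]
force: [0.7, -1.0, -0.2]
width: 0.555
```

Call:
move_arm([
  [-0.1,0,-0.2,0,0,0],
  [0,0,-0.2,0,0,0],
  [0,0,0,0,0,0],
  [0,0,0,0,0,0],
])

```text
clock: 8.05
position: [0.5171, -0.0392, 0.0817]
ee_rot: [-2.383, -2.047, 0.0]
force: [-0.7, -0.1, -0.5]
width: 0.552
```

Call:
move_arm([
  [0,0,-0.2,0,0,0],
  [0,0,0,0,0,0],
  [0,0,0,0,0,0],
])

```text
clock: 8.35
position: [0.517, -0.0392, 0.0797]
ee_rot: [-2.383, -2.047, 0.0]
force: [0.2, -0.2, -1.7]
width: 0.554
```

```bash
cat > look.py <<'E'
from h import *
import sys
F=[monitor.observe() for _ in range(1)]
s=F[0];r=s["ee_rot"];p=np.array(s["position"]);y=2*np.arctan2(r[1],r[0])-np.pi/2
g=[.5125,-.0631,-.151];R=np.array([[np.cos(g[2]),np.sin(g[2])],[-np.sin(g[2]),np.cos(g[2])]])
print("tcp",p.round(4),"jig xy mm",(R@(p[:2]-g[:2])*1000).round(1),"F",np.round(s["force"],1),"Fjig",(R@np.array(s["force"])[:2]).round(1),"yaw",round(np.degrees(y)%180,1),"w",s["width"])
S=Cam("scene")
im=np.ascontiguousarray(cv2.resize(S.im[205:325,270:430],(800,600),interpolation=2))
cv2.imwrite(sys.argv[1],im[:,:,::-1])
E
python3 look.py pics/a4.png
```

```text
tcp [ 0.517  -0.0392  0.0797] jig xy mm [ 0.9 24.3] F [ 0.2 -0.2 -1.7] Fjig [ 0.3 -0.1] yaw 171.3 w 0.5538511396464885
```

View pics/a4.png

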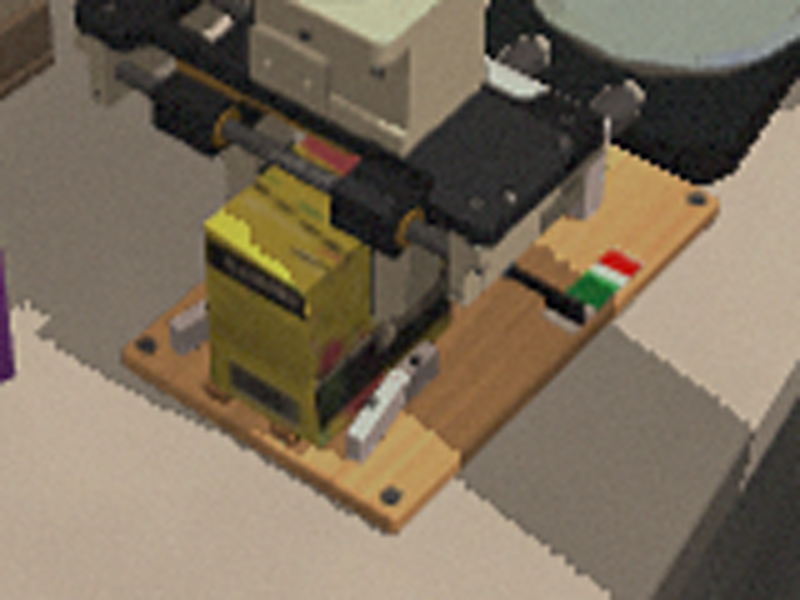

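The box is between the guides (bottom front corner at (318,440)) and centred over the rails at (215,390) and (285,435). I ease it down to contact.

Call:
move_arm([
  [0,0,-0.1,0,0,0],
  [0,0,-0.1,0,0,0],
  [0,0,0,0,0,0],
  [0,0,0,0,0,0],
])

```text
clock: 8.8
position: [0.5173, -0.0392, 0.0789]
ee_rot: [2.383, 2.046, 0.0]
force: [-4.0, -1.4, 15.4]
width: 0.552
```

Call:
move_arm([
  [0,0,-0.1,0,0,0],
  [0,0,0,0,0,0],
  [0,0,0,0,0,0],
])

```text
clock: 9.1
position: [0.5173, -0.0392, 0.0788]
ee_rot: [2.382, 2.045, -0.0]
force: [-8.1, -0.6, 28.2]
width: 0.556
```

It is seated (28 N pressing). I release to let it settle flat, ease up 2 mm, and regrip.

Call:
move_arm([
  [0,0,0.2,0,0,0],
  [0,0,0,0,0,0],
  [0,0,0,0,0,0],
  [0,0,0,0,0,0],
  [0,0,0,0,0,0],
  [0,0,0,0,0,0],
], grip=0.75)

```text
clock: 9.7
position: [0.517, -0.0392, 0.0786]
ee_rot: [-2.383, -2.046, 0.0]
force: [-0.6, 0.5, -0.1]
width: 0.751
```

```bash
python3 look.py pics/a5.png
```

```text
tcp [ 0.517  -0.0392  0.0786] jig xy mm [ 0.9 24.3] F [-0.6  0.5 -0.1] Fjig [-0.7  0.4] yaw 171.3 w 0.7508818256598416
```

View pics/a5.png

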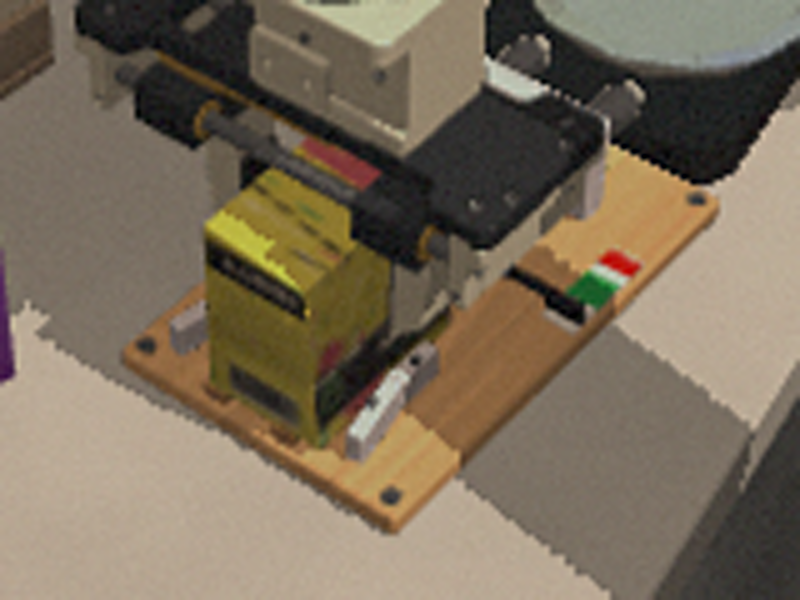

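The box stands upright and free between the guides, with the fence at rest (pointer at (570,300), short of the green). I regrip and push along jig −y = (−0.150, −0.989).

Call:
move_arm([
  [0,0,0,0,0,0],
  [0,0,0,0,0,0],
  [0,0,0,0,0,0],
  [0,0,0,0,0,0],
  [0,0,0,0,0,0],
  [0,0,0,0,0,0],
  [0,0,0,0,0,0],
], grip=0, force=30)

```text
clock: 10.45
position: [0.5172, -0.0392, 0.0788]
ee_rot: [2.383, 2.047, 0.0]
force: [0.8, 1.2, 0.2]
width: 0.555
```

Call:
move_arm([
  [-0.06,-0.4,0,0,0,0],
  [-0.06,-0.4,0,0,0,0],
  [-0.06,-0.4,0,0,0,0],
  [-0.06,-0.4,0,0,0,0],
  [-0.06,-0.4,0,0,0,0],
  [0,0,0,0,0,0],
  [0,0,0,0,0,0],
])

```text
clock: 11.15
position: [0.514, -0.0602, 0.0788]
ee_rot: [2.384, 2.045, -0.001]
force: [-1.2, -2.7, 2.7]
width: 0.557
```

```bash
python3 look.py pics/a6.png
```

```text
tcp [ 0.514  -0.0602  0.0788] jig xy mm [1.  3.1] F [-1.2 -2.7  2.7] Fjig [-0.7 -2.9] yaw 171.3 w 0.55714131124403
```

Call:
move_arm([
  [-0.05,-0.3,0,0,0,0],
  [-0.05,-0.3,0,0,0,0],
  [-0.05,-0.3,0,0,0,0],
  [-0.05,-0.3,0,0,0,0],
  [0,0,0,0,0,0],
  [0,0,0,0,0,0],
  [0,0,0,0,0,0],
])

```text
clock: 11.9
position: [0.5121, -0.0716, 0.0788]
ee_rot: [2.383, 2.046, -0.0]
force: [0.8, 0.1, 2.0]
width: 0.552
```

```bash
python3 look.py pics/a7.png
```

```text
tcp [ 0.5121 -0.0716  0.0788] jig xy mm [ 0.9 -8.4] F [0.8 0.1 2. ] Fjig [0.8 0.2] yaw 171.3 w 0.5524871241110285
```

Call:
move_arm([
  [-0.04,-0.25,0,0,0,0],
  [-0.04,-0.25,0,0,0,0],
  [-0.04,-0.25,0,0,0,0],
  [0,0,0,0,0,0],
  [0,0,0,0,0,0],
  [0,0,0,0,0,0],
])

```text
clock: 12.55
position: [0.511, -0.0786, 0.0788]
ee_rot: [2.383, 2.047, 0.0]
force: [1.7, 4.3, 0.7]
width: 0.554
```

```bash
python3 look.py pics/a8.png
```

```text
tcp [ 0.511  -0.0786  0.0788] jig xy mm [  0.8 -15.5] F [1.7 4.3 0.7] Fjig [1.  4.5] yaw 171.3 w 0.5536444120675689
```

View pics/a8.png

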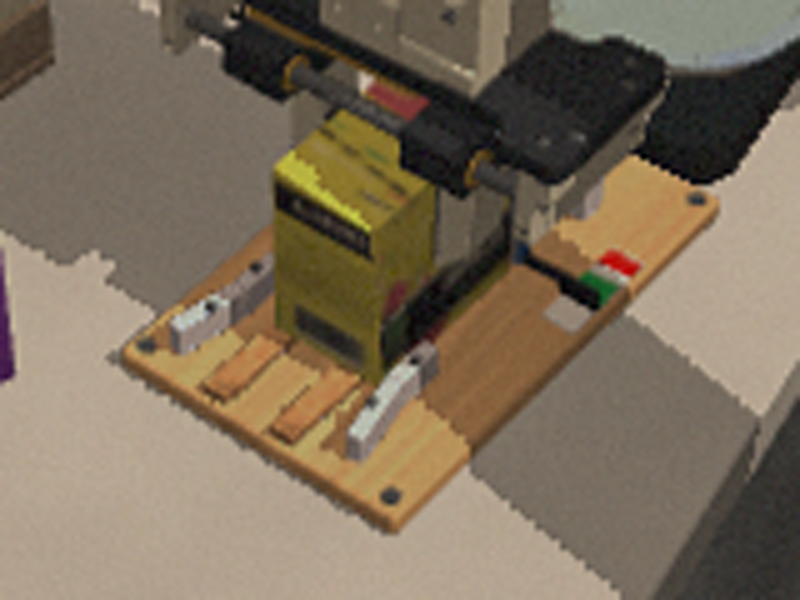

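The pointer now stands at the start of the green (tip near (597,300)) and the force is about 4.5 N, so travel is roughly 11–12 mm. I need about 8 mm more.

Call:
move_arm([
  [-0.03,-0.2,0,0,0,0],
  [-0.03,-0.2,0,0,0,0],
  [-0.03,-0.2,0,0,0,0],
  [-0.03,-0.2,0,0,0,0],
  [0,0,0,0,0,0],
  [0,0,0,0,0,0],
  [0,0,0,0,0,0],
  [0,0,0,0,0,0],
])

```text
clock: 13.4
position: [0.5099, -0.0855, 0.0788]
ee_rot: [-2.382, -2.047, -0.002]
force: [1.1, 7.3, 1.3]
width: 0.555
```

```bash
python3 look.py pics/a9.png; for i in 1 2 3; do python3 look.py pics/x.png; done; python3 - <<'E'
import cv2
a=cv2.imread("pics/a8.png");b=cv2.imread("pics/a9.png")
f=lambda i:cv2.resize(i[200:350,500:700],(400,300),interpolation=2)
c=cv2.hconcat([cv2.resize(b,(600,450)),cv2.vconcat([f(a)[:, 100:300],f(b)[:,100:300]])[:450]])
cv2.imwrite("pics/a9c.png",c)
E
```

```text
tcp [ 0.5099 -0.0855  0.0788] jig xy mm [  0.8 -22.6] F [1.1 7.3 1.3] Fjig [-0.1  7.4] yaw 171.4 w 0.5550505175615572
tcp [ 0.5099 -0.0855  0.0788] jig xy mm [  0.8 -22.6] F [1.6 7.3 0.6] Fjig [0.5 7.5] yaw 171.4 w 0.5532746476771123
tcp [ 0.5099 -0.0855  0.0788] jig xy mm [  0.8 -22.5] F [1.6 7.9 0.3] Fjig [0.4 8. ] yaw 171.4 w 0.5563178645253263
tcp [ 0.5099 -0.0855  0.0789] jig xy mm [  0.8 -22.6] F [1.2 7.  0.5] Fjig [0.1 7.1] yaw 171.4 w 0.5544610318403198
```

View pics/a9.png

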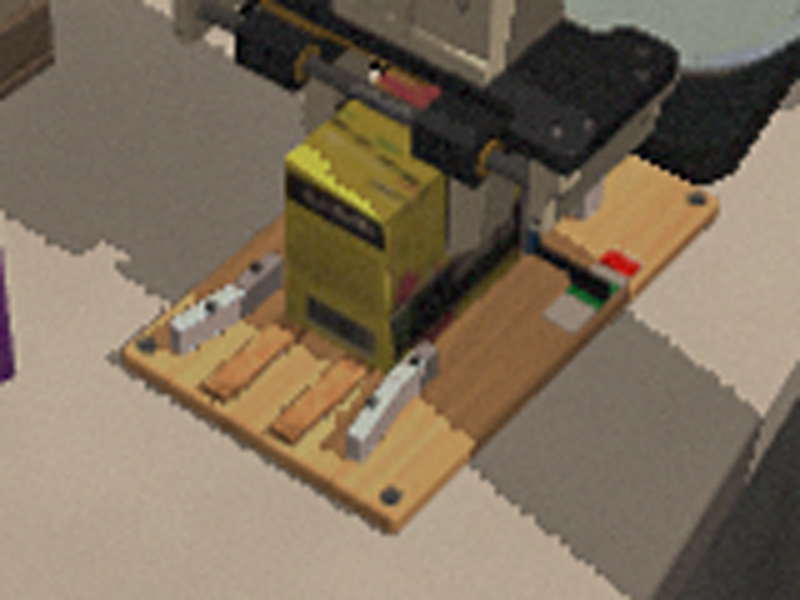

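The pointer is inside the green, with white still showing between it and the red (pointer about (598,285), red at (620,262)). The wrist reads about 7.5 N. As a last check I measure the pointer's shift from rest by its dark pixels.

```bash
python3 - <<'E'
from h import *
S=Cam("scene");g=[.5125,-.0631,-.151]
# pointer near jig x=-56, z~.016 ; search along y for darkness in rest vs. now
for f in ("a5","a8","a9"):
    im=cv2.cvtColor(cv2.imread(f"pics/{f}.png"),cv2.COLOR_BGR2GRAY).astype(np.float32)
    for x in (-.055,-.060):
        ys=np.arange(-.035,-.085,-.0005)
        uv=(S.P(W(g,[(x,y,.017) for y in ys]))+.5-[270,205])*5
        v=cv2.remap(im,uv[:,0].astype(np.float32).reshape(-1,1),uv[:,1].astype(np.float32).reshape(-1,1),1)[:,0]
        w=np.clip(60-v,0,None); print(f,x,"pointer y mm",round(float((w*ys).sum()/w.sum()*1000),1) if w.sum() else None, "min",v.min())
for t in("red_box_center","gift_teal","seal_stamp"): print(t,[(round(o["p"],2),o["rect"]) for o in outline_of("scene",t)])
E
```

```text
a5 -0.055 pointer y mm -55.4 min 10.948242
a5 -0.06 pointer y mm -55.4 min 5.5283203
a8 -0.055 pointer y mm -65.7 min 10.9375
a8 -0.06 pointer y mm -64.9 min 0.0
a9 -0.055 pointer y mm -71.1 min 8.34375
a9 -0.06 pointer y mm -71.3 min 8.65625
red_box_center [(0.98, [261.4, 334.8, 65.8, 89.8])]
gift_teal [(0.61, [157.4, 214.0, 69.2, 80.5])]
seal_stamp [(0.77, [432.7, 204.7, 19.5, 29.0])]
```

The pointer has shifted 16 mm and 7.4 N gives 16.5 mm, so the two agree. I add 3.5 mm and let it settle.

Call:
move_arm([
  [-0.02,-0.12,0,0,0,0],
  [-0.02,-0.12,0,0,0,0],
  [-0.02,-0.11,0,0,0,0],
  [0,0,0,0,0,0],
  [0,0,0,0,0,0],
  [0,0,0,0,0,0],
  [0,0,0,0,0,0],
  [0,0,0,0,0,0],
])

```text
clock: 14.6
position: [0.5094, -0.0886, 0.0789]
ee_rot: [-2.382, -2.047, -0.003]
force: [1.5, 8.2, 0.9]
width: 0.556
```

```bash
for i in 1 2 3 4; do python3 look.py pics/b$i.png; done; python3 - <<'E'
from h import *
S=Cam("scene");g=[.5125,-.0631,-.151]
for f in ("a5","b1","b4"):
    im=cv2.cvtColor(cv2.imread(f"pics/{f}.png"),cv2.COLOR_BGR2GRAY).astype(np.float32)
    ys=np.arange(-.035,-.085,-.0005)
    uv=((S.P(W(g,[(-.058,y,.017) for y in ys]))+.5-[270,205])*5).astype(np.float32)
    v=cv2.remap(im,uv[:,:1],uv[:,1:],1)[:,0]; w=np.clip(60-v,0,None); print(f,(w*ys).sum()/w.sum()*1000)
E
```

```text
tcp [ 0.5094 -0.0886  0.0789] jig xy mm [  0.7 -25.7] F [1.5 8.2 0.9] Fjig [0.3 8.3] yaw 171.4 w 0.5560143418333384
tcp [ 0.5094 -0.0886  0.0789] jig xy mm [  0.7 -25.7] F [1.5 8.3 0.1] Fjig [0.2 8.4] yaw 171.4 w 0.5542995452604367
tcp [ 0.5094 -0.0886  0.0789] jig xy mm [  0.7 -25.7] F [1.5 8.3 0.2] Fjig [0.2 8.4] yaw 171.4 w 0.5488808228071947
tcp [ 0.5094 -0.0886  0.0789] jig xy mm [  0.8 -25.7] F [2.5 8.9 1.3] Fjig [1.1 9.1] yaw 171.4 w 0.552886236076551
a5 -54.758477629539065
b1 -74.3402480541227
b4 -74.43815626484714
```

View pics/b4.png

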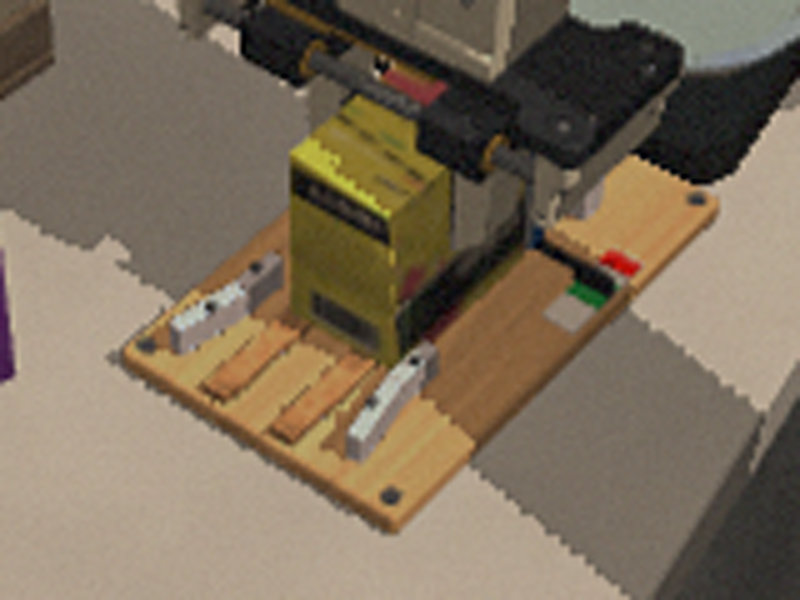

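The box stands upright and square, and the raised pointer appears at (600,278). Its shift is 19.6 mm and the force about 8.5 N, so it's mid-green within error and steady. I hand the job in.

```bash
python3 -c "
from cell import workorder,monitor
print(workorder.sign_off())"
```

```text
the job is handed in; nothing more can be done
None
```

The lime-and-pink box is in the jig, pushed against the fence and still gripped at 30 N. I handed the job in after about 15 s of the 48 s. No verdict is reported.

- **Placing:** I set the box down on the rails between the guides, about 24 mm short of the fence. Then I let go so it could settle flat, regripped and pushed it in gently.
- **Fence:** the pointer had moved 19.6 mm by image measurement, and mid-green is 20 mm. The wrist read 8.3–9.1 N along the jig, which puts the travel at 18–20 mm. The pose was steady.
- **Position:** the gripper was 0.7 mm off the jig's middle line and square to it within about 0.1°. The box looked upright in the last picture.
- **Bystanders:** just before the last 3.5 mm of push, the red box and gift sleeve showed within 2 px of where they started in the main part of the picture. The stamp's outline was about 3–5 px off. The arm never went near it, so I put that down to detector error, but I did not confirm it.

**Disagreements:**
- **Grip width:** the gripper read about 51 mm across the box, against the stated 55 mm. The grip held throughout.
- **Final position:** the gripper stopped at jig y = −25.7 mm, where −22 mm was expected for mid-green. The box may sit off-centre in the jaws, or the jig fit may be a few mm off. I went by the pointer and the force instead.
- **Pointer in the picture:** by eye it looks a little past mid-green. I put that down to it standing above the scale, and relied on its shift from rest instead.

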